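# Snap a puck light into a display base

### The job

Set the round white puck light, lens up, into the mouth of the well in the wooden display base, let go of it, then press it straight down with the red-handled pusher until it snaps fully home under all three spring clips. Press slowly and only as hard as it needs, because the lens cracks above about 30 N, and do not push the light home with the fingers. Afterwards stand the pusher back upright on its cork coaster, and leave the jar, the candle and the small carton alone.

Things in the scene. Friction and masses are not known exactly. Their poses are not given: they have to be found in the camera images.
- base: Fixed wooden display base, a 140 x 140 mm block 46 mm high with a round well (52 mm in diameter) in the middle of its top. Origin: centre of its underside, z up. In the well lies a flat rigid black seat with three spring clips. The seat's height is adjustable: its floor is 6 to 16 mm above the block's underside, different each time and not measured.
- well_mouth (a point): Centre of the well's mouth, level with the base's top face. Below it each clip has a sloping face funnelling inward and under that a barb, its flat underside 24.8 mm above the seat floor, its tip 22 mm from the well's axis. A puck set in the mouth rests on the slopes, its underside 14 to 16 mm above the seat floor, its top between 2 mm below and 10 mm above the base top.
- puck: Loose puck light, white disc 49 mm in diameter, 24 mm high, yellow lens on top, tapering below its top 3 mm to 39 mm. About 60 g. Origin: centre of its underside, z up. Starts on a grey mat. Pressed down, it spreads the clips harder and harder (to about 7 to 10 N); they snap over its top edge only in the last millimetre, as it meets the seat. Lens cracks above 30 N.
- pusher: Loose hand pusher standing upright, 90 mm tall, about 150 g: black rubber foot 32 mm in diameter, 8 mm high; steel stem 20 mm in diameter up to 45 mm; red handle 28 mm in diameter from 45 to 90 mm above the underside. Origin: centre of the foot's underside, z up. Starts on the cork coaster.
- coaster: Fixed round cork coaster, 110 mm in diameter and 4 mm thick. Origin at the centre of its underside.
- clip_a (a joint): Spring clip of the well: 0 m when sprung fully in, grows to at most 0.006 m as it is pushed outward; about 0.0025 m when the puck's full diameter is passing.
- clip_b (a joint): Second spring clip, as clip_a.
- clip_c (a joint): Third spring clip, as clip_a.
- jar: Bystander: glass jar, 68 mm in diameter, 110 mm high. Origin at the centre of its underside.
- candle: Bystander: red pillar candle, 52 mm in diameter, 100 mm high. Origin at the centre of its underside.
- carton: Bystander: small cardboard carton, 50 x 90 x 50 mm. Origin at the centre of its underside.
There are look-alikes about, which are no part of the job. There is more than one size of the puck; the job needs the smaller.

How it is judged (in metres and radians):
On the way, in this order (a step that is already met when the one before it is completed fails the run):
1. the puck light rests in the mouth of the well on the clips, released (horizontal distance between puck and base below 0.005 m and z of puck in the frame of base between 0.0185 and 0.037 m and angle between puck's own z axis and vertical below 0.25 rad and contact force between the fingers and puck below 0.2 N), for 0.2 s.
2. the pusher presses on the puck light in the well (horizontal distance between puck and base below 0.005 m and contact force between pusher and puck above 3 N), for 0.05 s.
At the end, for the whole second after the job is handed in: Puck level (0.06 rad), within 4 mm of the well axis, underside under 18.5 mm above the base underside, all clips in (under 1 mm); pusher upright (0.1 rad) on the coaster, within 45 mm of its centre; both at rest; jar, candle and carton within 20 mm of their starts (value of joint each of clip_a, clip_b, clip_c below 0.001 m and horizontal distance between puck and base below 0.004 m and z of puck in the frame of base below 0.0185 m and angle between puck's own z axis and vertical below 0.06 rad and horizontal distance between pusher and coaster below 0.045 m and z of pusher in the frame of coaster below 0.008 m and angle between pusher's own z axis and vertical below 0.1 rad and linear speed of each of pusher, puck below 0.02 m/s and distance of each of jar, candle, carton from where it was at the start of the episode below 0.02 m); the robot touches nothing.
It fails at once if the pusher presses the puck light harder than 30 N (contact force between pusher and puck above 30 N).
It fails at once if the puck light is pushed down the well with the fingers (horizontal distance between puck and base below 0.005 m and z of puck in the frame of base below 0.0185 m and contact force between the fingers and puck above 1 N).
It fails at once if the jar, the candle or the carton is moved by more than 20 mm (distance of any of jar, candle, carton from where it was at the start of the episode above 0.02 m).
It also fails if it takes over 59 s, if anything falls off the work surface, if the arm or the gripper's body presses on something with over 40 N, if the wrist force passes 120 N, or if a joint passes its speed limit or range.

### The arm

A 6-joint arm with a two-finger parallel gripper is mounted at the origin on the work surface. World frame = base frame: x ahead of the robot, y to its left, z up, the work surface at z = 0. Lengths are in mm, angles in rad, forces in N, time in s.
With the tool pointing down it reaches from about 350 to 775 mm from the base axis. Payload 5.5 kg.
Tool frame: the origin (TCP) lies midway between the tips of the shut fingers; the grasp point (between the pads) lies 19 mm behind it; z points along the fingers, x is the direction in which the jaws open and shut, and the axes are right-handed (so a half turn about z gives the same grasp; the last joint's range is limited). The gripper opens to 85 mm and grips with 20 to 120 N. Pads are 22 mm wide; open, the fingers measure 114 mm over their backs; the gripper's body (76 mm by 85 mm) begins 54 mm behind the grasp point. The pads swing forward as they close: fully open they stand 13 mm farther back than shut.
Start: joints at [-1.339, 0.313, 0.046, 1.304, 0, 1.431], TCP at [208.892, -535.757, 231.323] pointing down, gripper open.
Joint ranges: [-2.76, 2.76], [-0.86, 1.69], [-1.03, 1.26], [-2.2, 2.34], [-1.47, 1.5], [-3.14, 3.14]. Speed limits (rad/s): [2.57, 2.57, 3.14, 3.14, 3.14, 3.14].

### API

Orientations are given as a unit quaternion [x, y, z, w].
In Python, from rig import * gives the robot as it stands.
- The arm moves only by the shell command python3 -m handwheel 'ROWS' [FORCE]. ROWS is JSON, a list of rows, each a list of 7 numbers: the shift along the tool's x, y, z normalised to -1 to 1, where 1 is 1 m, then the turn, a rotation vector about the tool's x, y, z normalised to -1 to 1, where 1 is pi rad, then the closure, from 0 (fully open) to 1 (shut). A call has exactly 10 rows; each row is the pose to reach, as a shift and turn from the pose commanded when the call began, along the tool's axes at that moment, turning the shorter way round; what a row does not reach only later rows make up. A row lasts 1/12 s, in which the tool goes at most 41.7 mm and 7.16 degrees, less where a joint would pass 70% of its speed; a pose out of reach is approached as far as the arm can. A call with a number of a shift or a turn outside -1 to 1 is refused whole. A call with a gripper value outside its range is refused whole. The fingers move at their own pace and stop on an object; FORCE is the grip in N (left out, the last holds). Time passes only in rows, so rows that repeat a pose let the fingers close, or fill a call up. It gives the time, the measured TCP pose, the force and the opening at its end, in the units of the state.
- state(): the state, without advancing time (a new reading comes with each control period).
- read_camera(name): name is "side" or "top"; returns (picture, depth): 420x560x3 uint8, red, green, blue; 420x560 float32, mm along the optical axis (not along the pixel's ray), 0 where there is no reading.
- camera_params(name): a dict with "fx", "fy", "cx", "cy" (pixels), "dist_coeffs" ([k1, k2, p1, p2, k3] as OpenCV has them; the pictures are not rectified), "R" (3x3) and "t" (3): a world point X has camera coordinates R X + t. Camera axes: x right, y down, z forward; pixel columns grow to the right and rows downward; lengths in mm; the calibration is good to about 2 mm. A picture is of the moment at which its call begins. camera_params takes no time and is no camera call.
- close_job(): hands the job in, once; it reports no verdict.
Trained networks look in the newest picture that a camera, given by its name, has taken for a name from the list of things; names that differ only in an ending like _2 or _b are one class to them, and where a whole thing is asked for, a point or a joint stands for the part that bears it (a point fixed in the world has none). Each returns a list of dicts, best first, with "confidence" (0 to 1); they miss things now and then, are a little off and sometimes report something else, mostly with a low value. They report only what shows in the picture. A call takes as long as a camera call. They do not tell look-alikes from the thing itself.
- regions_of(target, camera): "region" (420x560 bool, what is visible of it) and "position" ([column, row] in pixels, amid what is visible of it).
The state is a dict: "clock": time; "joint_positions": joint angles; "qd": joint speeds; "joint_efforts": joint torques, N m; "tool_pos": TCP position; "tool_rot": TCP orientation; "ft_force": force on the tool from outside, world axes, zero at the start; "wrist_torque": the same for the moment, N m; "grip_width": opening from 0.0 (shut) to 1.0 (fully open).
Only numpy, scipy, OpenCV 4.12 (cv2) and the standard library are available. Lean on these libraries where they do the work, as an engineer would, in place of code of your own. Each camera call takes 0.05 s, during which the arm holds its last target. There are 200 camera calls.

## Working session

There is one attempt and no reset: what is moved stays moved. The work goes in short steps, Python scripts to look and compute and a shell command to move; the robot and the scene stay as the last step left them, time stands still between calls to the robot, and variables do not carry over. Pictures are saved under pics/ and viewed, about 8 in all and at most 12, crops included, and the job is handed in when it is done.

```bash
mkdir -p pics; cat > h.py <<'E'
from rig import *
import numpy as np, cv2
from scipy.spatial.transform import Rotation as Ro
def world(cam,px,depth):
    p=camera_params(cam);K=np.array([[p['fx'],0,p['cx']],[0,p['fy'],p['cy']],[0,0,1]])
    px=np.atleast_2d(np.array(px,float));u=cv2.undistortPoints(px[:,None],K,np.array(p['dist_coeffs']))[:,0]
    c=np.c_[u,np.ones(len(u))]*np.atleast_1d(depth)[:,None]
    return (c-np.array(p['t']))@np.array(p['R'])
def region_pts(cam,reg,depth):
    r,c=np.nonzero(reg&(depth>0)); return world(cam,np.c_[c,r],depth[r,c])
def totool(target):
    s=state();R=Ro.from_quat(s['tool_rot']).as_matrix()
    return R.T@(np.array(target)-np.array(s['tool_pos']))/1000
E
python3 - <<'E'
from h import *
s=state();print(s)
for c in('top','side'):
    im,d=read_camera(c);cv2.imwrite(f'pics/{c}0.png',im[:,:,::-1]);
    p=camera_params(c);print(c,p)
    for n in('base','puck','pusher','coaster','jar','candle','carton'):
        for r in regions_of(n,c):
            P=region_pts(c,r['region'],d)
            if len(P): 
                hi=np.percentile(P[:,2],95);T=P[P[:,2]>hi-6]
                print(c,n,round(r['confidence'],2),np.round(r['position']),len(P),'top mid',((T.min(0)+T.max(0))/2).round(),'ext',np.ptp(T,axis=0).round(),'hi',hi.round())
E
```

```text
{'clock': 0.0, 'joint_positions': array([-1.33864562e+00,  3.14044585e-01,  4.49782721e-02,  1.30360263e+00,
       -1.55456666e-05,  1.43121084e+00]), 'qd': array([-0.000547  , -0.00124235, -0.00014375,  0.00011458,  0.00019511,
       -0.00065205]), 'joint_efforts': array([ 4.70056693e-04, -4.80625105e+01,  2.98533994e+01,  1.92688726e-02,
       -1.97024669e-04, -7.31907932e-06]), 'tool_pos': array([ 208.73447379, -535.22415649,  230.38345041]), 'tool_rot': array([ 8.25600510e-01, -5.64254305e-01, -6.97229342e-04, -6.24985811e-04]), 'ft_force': array([ 0.13938658,  0.37712299, -0.24939429]), 'wrist_torque': array([-0.01030792,  0.02039868, -0.00079357]), 'grip_width': 1.0018621744488974}
top {'fx': 424.18815837011965, 'fy': 424.18815837011965, 'cx': 283.1461677191271, 'cy': 207.10745778858626, 'dist_coeffs': array([0.00652228, 0.        , 0.        , 0.        , 0.        ]), 'R': array([[-0.03318576, -0.99944681, -0.00218505],
       [-0.96988143,  0.03273176, -0.24136826],
       [ 0.24130626, -0.00589074, -0.97043114]]), 't': array([ 32.85530063, 583.90099927, 722.70655422])}
t
[... 1320 characters left out ...]
] hi 30.0
side puck 0.89 [261. 290.] 1214 top mid [512. 167.  32.] ext [62. 63.  8.] hi 34.0
side puck 0.73 [366. 130.] 441 top mid [ 443. -294.   93.] ext [26. 32.  8.] hi 95.0
side pusher 0.71 [367. 129.] 446 top mid [ 443. -294.   93.] ext [26. 32.  8.] hi 95.0
side coaster 0.93 [375. 149.] 895 top mid [ 432. -289.    4.] ext [107. 108.   8.] hi 6.0
side coaster 0.32 [304. 224.] 5602 top mid [495.  -5.  46.] ext [142. 143.   9.] hi 47.0
side jar 0.97 [165. 271.] 2648 top mid [663. 206. 109.] ext [59. 59.  8.] hi 111.0
side candle 0.96 [258. 136.] 1098 top mid [ 659. -186.   99.] ext [50. 50.  8.] hi 100.0
side carton 0.75 [218. 180.] 1607 top mid [697. -45.  50.] ext [64. 98.  8.] hi 51.0
```

View pics/top0.png

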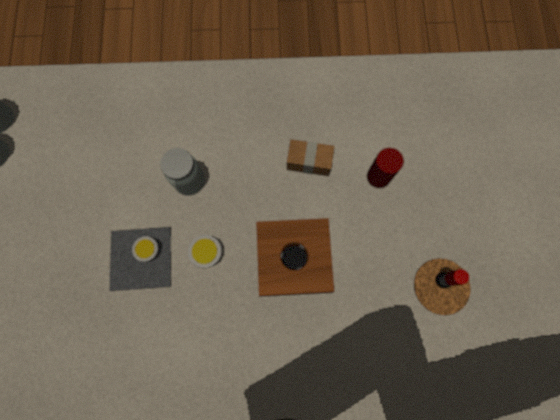

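View pics/side0.png

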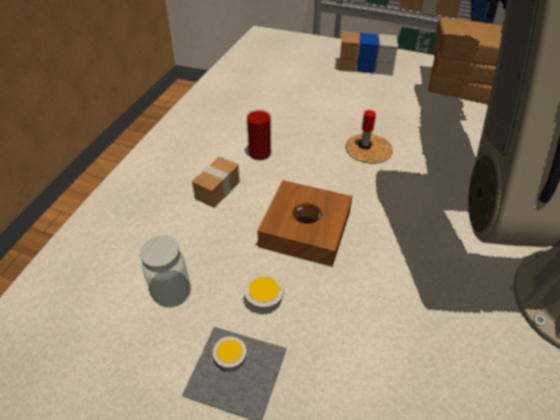

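The candidates for the puck are a white disc on the mat at top (145,250), about 49 mm, and a larger one at top (206,254), about 64 mm. I choose the one on the mat. Next I check it in a close crop and measure the well and the seat.

```bash
python3 - <<'E'
from h import *
for c in('top','side'):
    im,d=read_camera(c)
    if c=='side':
        cv2.imwrite('pics/crop1.png',cv2.resize(im[255:400,160:320,::-1],None,fx=4,fy=4,interpolation=cv2.INTER_CUBIC))
    P=region_pts(c,np.ones(d.shape,bool),d)
    def near(x,y,r,lo,hi):
        m=(np.hypot(P[:,0]-x,P[:,1]-y)<r)&(P[:,2]>lo)&(P[:,2]<hi);return P[m]
    for nm,x,y,r,lo,hi in(('puck',521,282,40,17,60),('big',512,167,45,20,60),('pusherhead',444,-293,35,80,120),('coaster',432,-290,65,2,8),('stem/handle',440,-293,30,50,85)):
        Q=near(x,y,r,lo,hi)
        if len(Q)<5: continue
        ce,rr=cv2.minEnclosingCircle(Q[:,:2].astype(np.float32));print(c,nm,len(Q),np.round(ce,1),round(rr,1),'z med',np.median(Q[:,2]).round(1),np.percentile(Q[:,2],95).round(1))
    Q=near(496,-5,105,40,60);print('base rect',cv2.minAreaRect(Q[:,:2].astype(np.float32)),np.median(Q[:,2]))
    # well by colour hole in base: top-face pixels missing
    Q=near(496,-5,24,-5,40);print('well pts',len(Q),np.percentile(Q[:,2],[5,25,50,75,95]).round(1),np.histogram(Q[:,2],bins=np.arange(0,42,3)))
    Q=near(560,330,20,-5,20);Q2=near(500,310,12,-5,20);print('mat z',np.median(Q2[:,2]), 'table',np.median(near(600,100,20,-9,9)[:,2]))
    # rim of well: dark pixels projected on z=46 plane
    g=im.max(2);mask=np.zeros(g.shape,np.uint8)
    cx,cy=(295,257) if c=='top' else (307,213)
    cv2.circle(mask,(cx,cy),22,1,-1);r,cc=np.nonzero((g<45)&(mask>0))
    p=camera_params(c);R=np.array(p['R']);C=-R.T@np.array(p['t'])
    W=world(c,np.c_[cc,r],np.full(len(r),500.));D=W-C;X=C+D*((46-C[2])/D[:,2])[:,None]
    if len(X): print('dark rim',len(X),cv2.minEnclosingCircle(X[:,:2].astype(np.float32)),X.mean(0).round(1))
E
```

```text
top puck 508 [522.2 283.1] 24.9 z med 28.1 30.4
top big 879 [513.1 167.5] 32.7 z med 31.5 33.8
top pusherhead 234 [ 444.5 -292.3] 14.0 z med 93.0 95.4
top coaster 1776 [ 431.6 -290. ] 64.1 z med 3.7 5.9
top stem/handle 111 [ 443.7 -291.5] 13.8 z med 68.8 83.3
base rect ((495.9211120605469, -4.783836364746094), (140.20567321777344, 140.02764892578125), 0.9904154539108276) 45.51472268705794
well pts 459 [ 5.5  6.9  7.9  8.7 10.6] (array([  0,  43, 328,  72,   0,   0,   0,   0,   0,   0,   0,   7,   9]), array([ 0,  3,  6,  9, 12, 15, 18, 21, 24, 27, 30, 33, 36, 39]))
mat z 3.9502351038915515 table -0.4340352798869229
dark rim 495 ((495.71685791015625, -4.1173601150512695), 24.537172317504883) [495.1  -3.8  46. ]
side puck 845 [521.  283.3] 25.0 z med 28.2 30.0
side big 1099 [512.9 167.7] 32.6 z med 31.8 33.8
side pusherhead 138 [ 444.  -292.9] 16.0 z med 92.5 95.5
side coaster 922 [ 431.7 -288.1] 63.5 z med 4.2 6.4
side stem/handle 152 [ 441.6 -290.5] 13.6 z med 68.3 83.2
base rect ((495.430908203125, -5.1814727783203125), (140.87930297851562, 143.76889038085938), 0.9786867499351501) 45.96387094107662
well pts 103 [ 6.7  7.7  8.5  9.7 36.6] (array([ 0,  1, 61, 23,  0,  0,  0,  0,  1,  0,  0,  9,  8]), array([ 0,  3,  6,  9, 12, 15, 18, 21, 24, 27, 30, 33, 36, 39]))
mat z 3.8694868313804056 table -0.31626407699204306
dark rim 72 ((490.7388916015625, 10.765142440795898), 14.398645401000977) [490.1  11.8  46. ]
```

View pics/crop1.png

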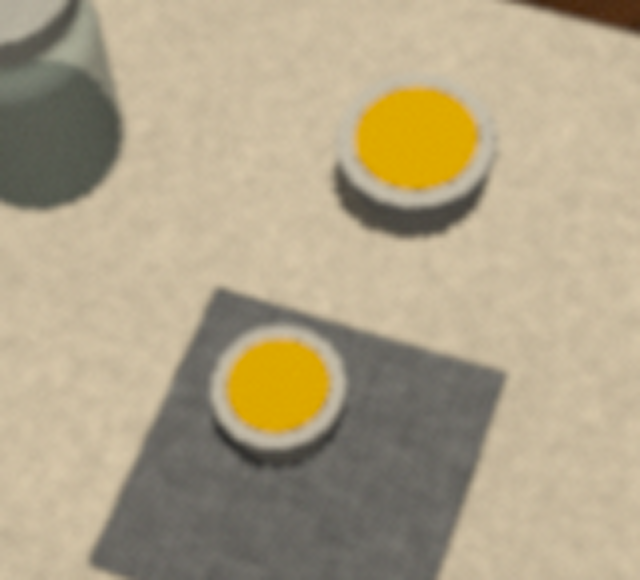

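The crop shows the smaller light on the grey mat, at about crop (278,388), and the larger look-alike off the mat at (417,140). The measured sizes are 49–50 mm and 65 mm, so the one on the mat is right. The seat floor is at about z = 8 mm. Next I work out the approach.

```bash
cat >> h.py <<'E'
def go(x,y,z,yaw=None):
    s=state();R=Ro.from_quat(s['tool_rot']).as_matrix();d=totool([x,y,z])
    xa=np.degrees(np.arctan2(R[1,0],R[0,0]))
    if yaw is None: yaw=xa
    Rt=Ro.from_euler('z',yaw,degrees=True).as_matrix()@np.diag([1,-1,-1.])
    rv=Ro.from_matrix(R.T@Rt).as_rotvec()/np.pi
    print('t',round(s['clock'],2),'tcp',s['tool_pos'].round(1),'xaxis',xa.round(1),'shift',d.round(4),'turn',rv.round(4),'F',s['ft_force'].round(2),'grip',round(s['grip_width'],3),'j6',s['joint_positions'][5].round(2))
E
python3 -c "
from h import *
go(521.5,283.2,120,28)"
```

```text
t 0.9 tcp [ 208.9 -535.8  231.3] xaxis -68.7 shift [-0.6495 -0.5888  0.1113] turn [ 0.     -0.     -0.5372] F [-0.03 -0.11 -1.47] grip 1.004 j6 1.43
```

```bash
python3 -m handwheel '[[-0.03,-0.028,0,0,0,-0.04,0],[-0.06,-0.056,0,0,0,-0.08,0],[-0.09,-0.084,0,0,0,-0.12,0],[-0.12,-0.112,0,0,0,-0.16,0],[-0.15,-0.14,0,0,0,-0.2,0],[-0.18,-0.168,0,0,0,-0.24,0],[-0.21,-0.195,0,0,0,-0.28,0],[-0.24,-0.223,0,0,0,-0.32,0],[-0.27,-0.25,0,0,0,-0.36,0],[-0.3,-0.278,0,0,0,-0.39,0]]' 40; python3 -c "
from h import *
go(521.5,283.2,120,28)"
```

```text
clock: 1.73
tool_pos: [359.1, -153.5, 231.6]
tool_rot: [1.0, 0.016, 0.0, 0.0]
ft_force: [0.5, -0.3, 0.7]
grip_width: 1.002
t 1.73 tcp [ 359.1 -153.5  231.6] xaxis 1.8 shift [ 0.176  -0.4315  0.1115] turn [ 0.0003 -0.0002 -0.1455] F [ 0.53 -0.27  0.68] grip 1.002 j6 0.93
```

```bash
python3 -m handwheel '[[0.015,-0.037,0,0,0,-0.013,0],[0.03,-0.074,0,0,0,-0.026,0],[0.045,-0.11,0,0,0,-0.04,0],[0.06,-0.147,0,0,0,-0.053,0],[0.075,-0.184,0,0,0,-0.066,0],[0.09,-0.22,0,0,0,-0.08,0],[0.105,-0.257,0.01,0,0,-0.093,0],[0.12,-0.294,0.03,0,0,-0.106,0],[0.135,-0.331,0.05,0,0,-0.12,0],[0.15,-0.368,0.065,0,0,-0.135,0]]' 40; python3 -c "
from h import *
go(521.5,283.2,80,28)"
```

```text
clock: 2.57
tool_pos: [497.0, 212.4, 167.8]
tool_rot: [0.974, 0.225, 0.0, 0.0]
ft_force: [1.3, -0.4, -0.1]
grip_width: 0.999
t 2.57 tcp [497.  212.4 167.8] xaxis 25.9 shift [ 0.053  -0.0529  0.0878] turn [ 0.0001 -0.     -0.0114] F [ 1.34 -0.39 -0.1 ] grip 0.999 j6 1.37
```

```bash
python3 -m handwheel '[[0.02,-0.02,0.02,0,0,-0.0114,0],[0.04,-0.04,0.03,0,0,-0.0114,0],[0.053,-0.053,0.045,0,0,-0.0114,0],[0.053,-0.053,0.06,0,0,-0.0114,0],[0.053,-0.053,0.075,0,0,-0.0114,0],[0.053,-0.053,0.088,0,0,-0.0114,0],[0.053,-0.053,0.088,0,0,-0.0114,0],[0.053,-0.053,0.088,0,0,-0.0114,0],[0.053,-0.053,0.088,0,0,-0.0114,0],[0.053,-0.053,0.088,0,0,-0.0114,0]]' 40; python3 -c "
from h import *
go(521.5,283.2,14,28)
im,d=read_camera('side');cv2.imwrite('pics/c2.png',cv2.resize(im[255:400,160:320,::-1],None,fx=4,fy=4,interpolation=cv2.INTER_CUBIC))"
```

```text
clock: 3.4
tool_pos: [522.5, 281.4, 82.0]
tool_rot: [0.971, 0.241, 0.001, -0.0]
ft_force: [1.1, 0.5, -0.0]
grip_width: 1.001
t 3.4 tcp [522.5 281.4  82. ] xaxis 27.8 shift [-0.0002 -0.002   0.068 ] turn [ 0.0001 -0.0006 -0.0009] F [ 1.08  0.52 -0.02] grip 1.001 j6 1.44
```

View pics/c2.png

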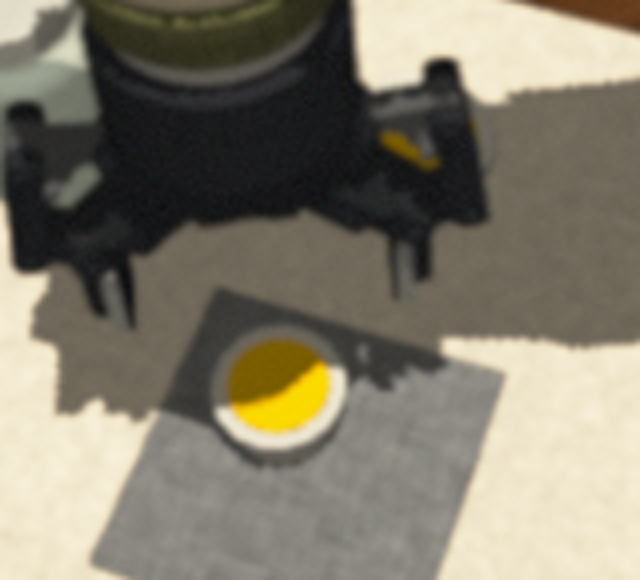

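The fingers straddle the small puck, with tips at about crop (120,325) and (403,295) and the puck at (280,390). I descend and close.

```bash
python3 -m handwheel '[[0,-0.002,0.015,0,0,0,0],[0,-0.002,0.03,0,0,0,0],[0,-0.002,0.045,0,0,0,0],[0,-0.002,0.06,0,0,0,0],[0,-0.002,0.067,0,0,0,0],[0,-0.002,0.067,0,0,0,0.2],[0,-0.002,0.067,0,0,0,0.4],[0,-0.002,0.067,0,0,0,0.6],[0,-0.002,0.067,0,0,0,0.7],[0,-0.002,0.067,0,0,0,0.8]]' 30; python3 -c "
from h import *
go(495.7,-4.7,120,0)"
```

```text
clock: 4.28
tool_pos: [521.6, 283.4, 15.4]
tool_rot: [0.971, 0.241, 0.001, -0.0]
ft_force: [-1.1, -1.3, 6.0]
grip_width: 0.55
t 4.28 tcp [521.6 283.4  15.4] xaxis 27.9 shift [-0.1573  0.2426 -0.1048] turn [-0.     -0.0008  0.1547] F [-1.13 -1.35  6.  ] grip 0.55 j6 1.45
```

```bash
python3 -m handwheel '[[0,0,0,0,0,0,0.8],[0,0,0,0,0,0,0.8],[0,0,-0.01,0,0,0,0.8],[0,0,-0.02,0,0,0,0.8],[0,0,-0.035,0,0,0,0.8],[0,0,-0.05,0,0,0,0.8],[0,0,-0.07,0,0,0,0.8],[0,0,-0.09,0,0,0,0.8],[0,0,-0.105,0,0,0,0.8],[0,0,-0.105,0,0,0,0.8]]' 30; python3 -c "
from h import *
go(495.7,-4.7,120,0)
im,d=read_camera('side');cv2.imwrite('pics/c3.png',cv2.resize(im[225:400,160:340,::-1],None,fx=3,fy=3,interpolation=cv2.INTER_CUBIC))"
```

```text
clock: 5.12
tool_pos: [523.1, 284.1, 123.6]
tool_rot: [0.971, 0.241, 0.004, -0.0]
ft_force: [0.6, -1.0, -0.6]
grip_width: 0.55
t 5.12 tcp [523.1 284.1 123.6] xaxis 27.9 shift [-0.1592  0.2425  0.0026] turn [-0.0003 -0.0024  0.1548] F [ 0.55 -1.01 -0.61] grip 0.55 j6 1.45
```

View pics/c3.png

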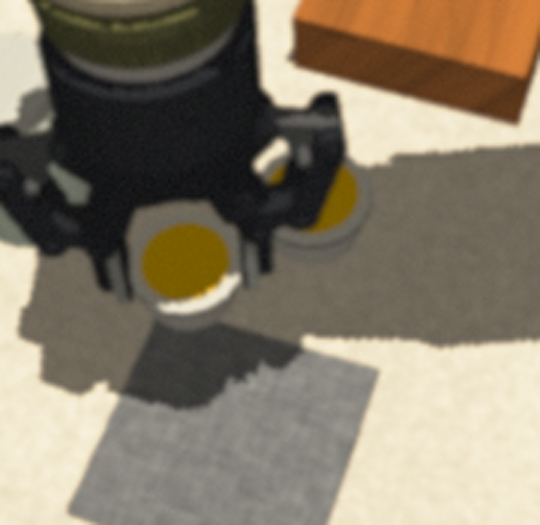

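The puck is held level between the fingers, its lens at about crop (187,262). I carry it over the well.

```bash
python3 -m handwheel '[[-0.01,0.015,0,0,0,0,0.8],[-0.03,0.045,0,0,0,0,0.8],[-0.05,0.076,0,0,0,0,0.8],[-0.07,0.107,0,0,0,0,0.8],[-0.09,0.137,0,0,0,0,0.8],[-0.11,0.168,0,0,0,0,0.8],[-0.13,0.198,0,0,0,0,0.8],[-0.145,0.222,0,0,0,0,0.8],[-0.154,0.235,0,0,0,0,0.8],[-0.158,0.2425,0,0,0,0,0.8]]' 30; python3 -m handwheel '[[0,0,0.01,0,0,0,0.8],[0,0,0.02,0,0,0,0.8],[0,0,0.025,0,0,0,0.8],[0,0,0.025,0,0,0,0.8],[0,0,0.025,0,0,0,0.8],[0,0,0.025,0,0,0,0.8],[0,0,0.025,0,0,0,0.8],[0,0,0.025,0,0,0,0.8],[0,0,0.025,0,0,0,0.8],[0,0,0.025,0,0,0,0.8]]' 30; python3 -c "
from h import *
go(495.7,-4.7,60)
for c in('side','top'):
    im,d=read_camera(c)
    h=cv2.cvtColor(im,cv2.COLOR_RGB2HSV)
    m=(h[...,0]>17)&(h[...,0]<32)&(h[...,1]>180)&(h[...,2]>60)
    P=region_pts(c,m,d);P=P[np.hypot(P[:,0]-496,P[:,1]+5)<50];
    if len(P): print(c,len(P),cv2.minEnclosingCircle(P[:,:2].astype(np.float32)),np.median(P,axis=0).round(1),np.linalg.lstsq(np.c_[P[:,:2]-P[:,:2].mean(0),np.ones(len(P))],P[:,2],rcond=None)[0].round(3))
    W=region_pts(c,np.ones(d.shape,bool),d)
    if c=='side': cv2.imwrite('pics/c4.png',cv2.resize(im[120:280,220:400,::-1],None,fx=3,fy=3,interpolation=cv2.INTER_CUBIC))
"
```

```text
clock: 6.0
tool_pos: [493.1, -7.2, 117.9]
tool_rot: [0.971, 0.239, -0.001, -0.0]
ft_force: [-0.4, 0.2, -0.4]
grip_width: 0.551
clock: 6.83
tool_pos: [494.5, -5.1, 94.1]
tool_rot: [0.971, 0.241, 0.0, 0.0]
ft_force: [-0.5, -0.7, 0.1]
grip_width: 0.552
t 6.83 tcp [494.5  -5.1  94.1] xaxis 27.9 shift [0.0012 0.0002 0.0341] turn [ 0.0001 -0.0001 -0.    ] F [-0.45 -0.69  0.07] grip 0.552 j6 0.91
side 216 ((493.201171875, -6.322906017303467), 17.811607360839844) [493.5  -6.2 107.3] [-3.00000e-03  1.30000e-02  1.07302e+02]
```

View pics/c4.png

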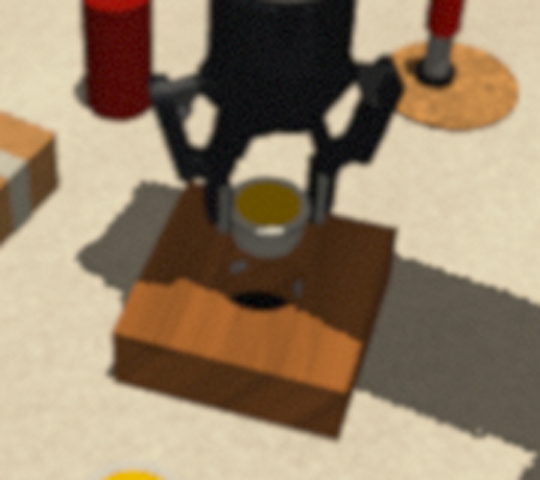

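The puck is over the well, level, lens at crop (268,205), with its top at TCP+13 mm. I correct about 2 mm and lower it until the fingertips are just above the base top.

```bash
python3 -m handwheel '[[0.002,0,0.005,0,0,0,0.8],[0.002,0,0.01,0,0,0,0.8],[0.002,0,0.016,0,0,0,0.8],[0.002,0,0.022,0,0,0,0.8],[0.002,0,0.028,0,0,0,0.8],[0.002,0,0.034,0,0,0,0.8],[0.002,0,0.04,0,0,0,0.8],[0.002,0,0.044,0,0,0,0.8],[0.002,0,0.046,0,0,0,0.8],[0.002,0,0.046,0,0,0,0.8]]' 30; python3 -m handwheel '[[0,0,0.001,0,0,0,0.8],[0,0,0.002,0,0,0,0.8],[0,0,0.002,0,0,0,0.8],[0,0,0.002,0,0,0,0.8],[0,0,0.002,0,0,0,0.8],[0,0,0.002,0,0,0,0.8],[0,0,0.002,0,0,0,0.8],[0,0,0.002,0,0,0,0.8],[0,0,0.002,0,0,0,0.8],[0,0,0.002,0,0,0,0.8]]' 30
```

```text
clock: 7.77
tool_pos: [495.6, -4.2, 47.2]
tool_rot: [0.971, 0.241, -0.0, -0.0]
ft_force: [-0.3, 0.2, 0.0]
grip_width: 0.545
clock: 8.6
tool_pos: [496.1, -4.2, 45.8]
tool_rot: [0.971, 0.241, 0.0, 0.0]
ft_force: [-0.1, -0.1, -0.6]
grip_width: 0.55
```

```bash
python3 -m handwheel '[[0,0,0.0005,0,0,0,0.8],[0,0,0.001,0,0,0,0.8],[0,0,0.0015,0,0,0,0.8],[0,0,0.002,0,0,0,0.8],[0,0,0.0025,0,0,0,0.8],[0,0,0.003,0,0,0,0.8],[0,0,0.003,0,0,0,0.8],[0,0,0.003,0,0,0,0.8],[0,0,0.003,0,0,0,0.8],[0,0,0.003,0,0,0,0.8]]' 30
```

```text
clock: 9.43
tool_pos: [496.0, -4.3, 43.6]
tool_rot: [0.971, 0.241, 0.0, 0.0]
ft_force: [-3.1, 0.6, 7.1]
grip_width: 0.551
```

```bash
python3 -m handwheel '[[0,0,-0.001,0,0,0,0.8],[0,0,-0.0015,0,0,0,0.8],[0,0,-0.0015,0,0,0,0.3],[0,0,-0.0015,0,0,0,0.2],[0,0,-0.0015,0,0,0,0.1],[0,0,-0.0015,0,0,0,0],[0,0,-0.0015,0,0,0,0],[0,0,-0.0015,0,0,0,0],[0,0,-0.0015,0,0,0,0],[0,0,-0.0015,0,0,0,0]]' 30;  python3 -m handwheel '[[0,0,-0.02,0,0,0,0],[0,0,-0.05,0,0,0,0],[0,0,-0.09,0,0,0,0],[0,0,-0.12,0,0,0,0],[0,0,-0.16,0,0,0,0],[0,0,-0.18,0,0,0,0],[0,0,-0.18,0,0,0,0],[0,0,-0.18,0,0,0,0],[0,0,-0.18,0,0,0,0],[0,0,-0.18,0,0,0,0]]' 30; python3 -c "
from h import *
go(444,-292,200,-25)
for c in('side','top'):
    im,d=read_camera(c)
    h=cv2.cvtColor(im,cv2.COLOR_RGB2HSV)
    m=(h[...,0]>17)&(h[...,0]<32)&(h[...,1]>180)&(h[...,2]>60)
    P=region_pts(c,m,d);P=P[np.hypot(P[:,0]-496,P[:,1]+5)<50];
    if len(P): print(c,len(P),cv2.minEnclosingCircle(P[:,:2].astype(np.float32)),np.median(P,axis=0).round(1),np.linalg.lstsq(np.c_[P[:,:2]-P[:,:2].mean(0),np.ones(len(P))],P[:,2],rcond=None)[0].round(3))
    if c=='side': cv2.imwrite('pics/c5.png',cv2.resize(im[160:280,240:380,::-1],None,fx=4,fy=4,interpolation=cv2.INTER_CUBIC))
"
```

```text
clock: 10.27
tool_pos: [496.0, -4.2, 44.3]
tool_rot: [0.971, 0.241, 0.0, 0.0]
ft_force: [-0.4, 0.5, -1.1]
grip_width: 0.999
clock: 11.1
tool_pos: [495.0, -4.1, 222.7]
tool_rot: [0.971, 0.241, -0.001, -0.001]
ft_force: [0.4, -1.2, -0.9]
grip_width: 0.999
t 11.1 tcp [495.   -4.1 222.7] xaxis 27.9 shift [-0.1796  0.2308  0.0227] turn [-2.000e-04  1.000e-03  2.936e-01] F [ 0.38 -1.18 -0.95] grip 0.999 j6 0.91
side 201 ((494.1300964355469, -6.2904157638549805), 17.51757049560547) [494.5  -5.3  46.4] [3.1000e-02 5.0000e-03 4.6521e+01]
```

View pics/c5.png

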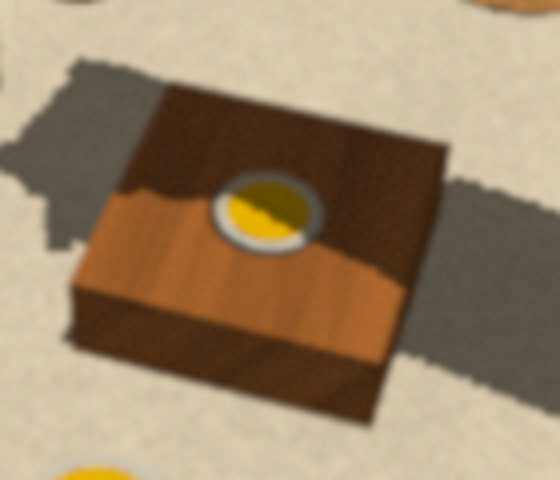

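The puck sits level in the mouth at crop (268,212). Its top is at z 46.4, so its underside is about 22.4 mm up, within the step 1 band. Now the pusher.

```bash
python3 -m handwheel '[[-0.02,0.025,0,0,0,0.03,0],[-0.04,0.05,0,0,0,0.065,0],[-0.06,0.075,0,0,0,0.1,0],[-0.08,0.102,0,0,0,0.135,0],[-0.1,0.128,0,0,0,0.17,0],[-0.12,0.154,0,0,0,0.205,0],[-0.14,0.18,0,0,0,0.24,0],[-0.155,0.2,0.01,0,0,0.27,0],[-0.17,0.22,0.015,0,0,0.29,0],[-0.18,0.231,0.022,0,0,0.29,0]]' 30;python3 -m handwheel '[[0,0,0.02,0,0,0,0],[0,0,0.04,0,0,0,0],[0,0,0.05,0,0,0,0],[0,0,0.05,0,0,0,0],[0,0,0.05,0,0,0,0],[0,0,0.05,0,0,0,0],[0,0,0.05,0,0,0,0],[0,0,0.05,0,0,0,0],[0,0,0.05,0,0,0,0],[0,0,0.05,0,0,0,0]]' 30;  python3 -c "
from h import *
go(444,-292.3,55)"
```

```text
clock: 12.03
tool_pos: [444.1, -295.0, 201.0]
tool_rot: [0.977, -0.213, -0.0, 0.0]
ft_force: [-0.4, -0.6, 0.1]
grip_width: 0.999
clock: 12.87
tool_pos: [445.2, -292.7, 153.0]
tool_rot: [0.978, -0.211, 0.001, 0.0]
ft_force: [-0.9, 0.5, -0.2]
grip_width: 1.0
t 12.87 tcp [ 445.2 -292.7  153. ] xaxis -24.3 shift [-0.0014  0.      0.098 ] turn [ 0.0001 -0.0004 -0.    ] F [-0.92  0.47 -0.19] grip 1.0 j6 1.26
```

```bash
python3 -m handwheel '[[-0.001,0,0.02,0,0,0,0],[-0.001,0,0.04,0,0,0,0],[-0.001,0,0.06,0,0,0,0],[-0.001,0,0.08,0,0,0,0],[-0.001,0,0.09,0,0,0,0],[-0.001,0,0.098,0,0,0,0],[-0.001,0,0.098,0,0,0,0.1],[-0.001,0,0.098,0,0,0,0.3],[-0.001,0,0.098,0,0,0,0.5],[-0.001,0,0.098,0,0,0,0.6]]' 60;python3 -m handwheel '[[0,0,0,0,0,0,0.7],[0,0,0,0,0,0,0.8],[0,0,0,0,0,0,0.9],[0,0,0,0,0,0,1],[0,0,0,0,0,0,1],[0,0,0,0,0,0,1],[0,0,0,0,0,0,1],[0,0,0,0,0,0,1],[0,0,0,0,0,0,1],[0,0,0,0,0,0,1]]' 60;  python3 -m handwheel '[[0,0,-0.005,0,0,0,1],[0,0,-0.015,0,0,0,1],[0,0,-0.03,0,0,0,1],[0,0,-0.05,0,0,0,1],[0,0,-0.07,0,0,0,1],[0,0,-0.08,0,0,0,1],[0,0,-0.08,0,0,0,1],[0,0,-0.08,0,0,0,1],[0,0,-0.08,0,0,0,1],[0,0,-0.08,0,0,0,1]]' 60; python3 -c "
from h import *
go(495.4,-4.6,135)
im,d=read_camera('side');cv2.imwrite('pics/c6.png',cv2.resize(im[40:200,300:440,::-1],None,fx=3.5,fy=3.5,interpolation=cv2.INTER_CUBIC))"
```

```text
clock: 13.7
tool_pos: [444.7, -292.8, 55.5]
tool_rot: [0.978, -0.211, 0.001, 0.001]
ft_force: [0.5, 0.2, -0.1]
grip_width: 0.486
clock: 14.53
tool_pos: [444.6, -292.8, 55.4]
tool_rot: [0.978, -0.211, 0.001, 0.001]
ft_force: [0.2, 0.2, 5.5]
grip_width: 0.319
clock: 15.37
tool_pos: [443.1, -291.5, 132.9]
tool_rot: [0.978, -0.211, -0.001, -0.001]
ft_force: [-0.4, 0.5, -2.2]
grip_width: 0.317
t 15.37 tcp [ 443.1 -291.5  132.9] xaxis -24.3 shift [-0.0706 -0.2829 -0.0017] turn [-0.0002  0.0008 -0.    ] F [-0.38  0.49 -2.16] grip 0.317 j6 1.26
```

View pics/c6.png

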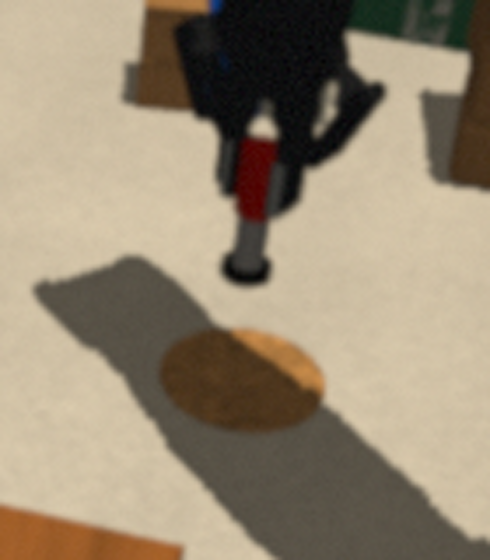

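The pusher hangs upright in the grip, foot at crop (247,268). I carry it over the puck.

```bash
python3 -m handwheel '[[-0.004,-0.015,0,0,0,0,1],[-0.01,-0.04,0,0,0,0,1],[-0.018,-0.07,0,0,0,0,1],[-0.027,-0.105,0,0,0,0,1],[-0.035,-0.14,0,0,0,0,1],[-0.044,-0.175,0,0,0,0,1],[-0.053,-0.21,0,0,0,0,1],[-0.061,-0.245,0,0,0,0,1],[-0.067,-0.27,0,0,0,0,1],[-0.0706,-0.283,0,0,0,0,1]]' 60; python3 -m handwheel '[[0,0,0.01,0,0,0,1],[0,0,0.01,0,0,0,1],[0,0,0.01,0,0,0,1],[0,0,0.01,0,0,0,1],[0,0,0.01,0,0,0,1],[0,0,0.01,0,0,0,1],[0,0,0.01,0,0,0,1],[0,0,0.01,0,0,0,1],[0,0,0.01,0,0,0,1],[0,0,0.01,0,0,0,1]]' 60;python3 -c "
from h import *
go(495.4,-4.6,102)
im,d=read_camera('side');cv2.imwrite('pics/c7.png',cv2.resize(im[130:270,230:390,::-1],None,fx=4,fy=4,interpolation=cv2.INTER_CUBIC))"
```

```text
clock: 16.25
tool_pos: [495.8, -2.1, 133.5]
tool_rot: [0.978, -0.209, -0.001, -0.0]
ft_force: [0.3, 0.5, -1.8]
grip_width: 0.315
clock: 17.08
tool_pos: [496.3, -5.4, 124.4]
tool_rot: [0.977, -0.211, 0.0, 0.0]
ft_force: [0.2, -0.0, -2.5]
grip_width: 0.306
t 17.08 tcp [496.3  -5.4 124.4] xaxis -24.4 shift [-0.0012 -0.0003  0.0224] turn [ 0.     -0.0001 -0.    ] F [ 0.2  -0.05 -2.51] grip 0.306 j6 1.82
```

View pics/c7.png

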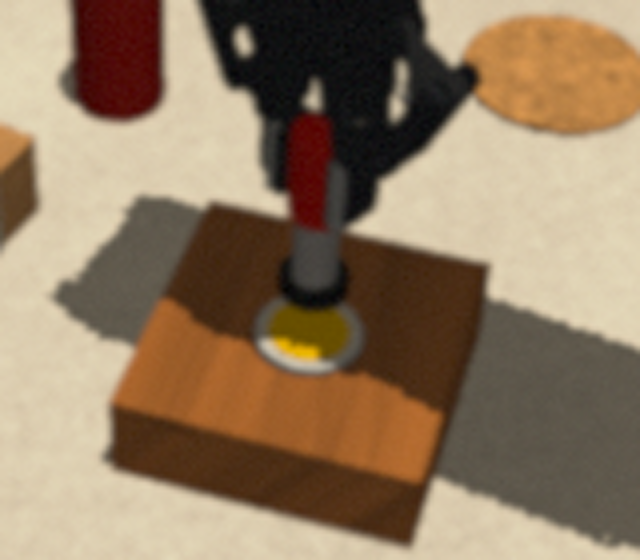

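The foot is at crop (315,280), directly above the puck at (308,333). I lower it to about 4 mm clear.

```bash
python3 -m handwheel '[[-0.001,0,0.005,0,0,0,1],[-0.001,0,0.01,0,0,0,1],[-0.001,0,0.015,0,0,0,1],[-0.001,0,0.02,0,0,0,1],[-0.001,0,0.022,0,0,0,1],[-0.001,0,0.022,0,0,0,1],[-0.001,0,0.022,0,0,0,1],[-0.001,0,0.022,0,0,0,1],[-0.001,0,0.022,0,0,0,1],[-0.001,0,0.022,0,0,0,1]]'; python3 -m handwheel '[[0,0,0.0005,0,0,0,1],[0,0,0.001,0,0,0,1],[0,0,0.0015,0,0,0,1],[0,0,0.002,0,0,0,1],[0,0,0.0025,0,0,0,1],[0,0,0.003,0,0,0,1],[0,0,0.0035,0,0,0,1],[0,0,0.004,0,0,0,1],[0,0,0.0045,0,0,0,1],[0,0,0.005,0,0,0,1]]'
```

```text
clock: 17.97
tool_pos: [495.6, -4.9, 102.6]
tool_rot: [0.978, -0.211, 0.0, 0.0]
ft_force: [-0.6, -0.4, -2.0]
grip_width: 0.311
clock: 18.8
tool_pos: [495.5, -4.8, 97.4]
tool_rot: [0.978, -0.211, 0.0, 0.0]
ft_force: [-0.3, 0.2, 1.2]
grip_width: 0.31
```

```bash
python3 -m handwheel '[[0,0,0.0003,0,0,0,1],[0,0,0.0006,0,0,0,1],[0,0,0.0009,0,0,0,1],[0,0,0.0012,0,0,0,1],[0,0,0.0015,0,0,0,1],[0,0,0.0018,0,0,0,1],[0,0,0.0021,0,0,0,1],[0,0,0.0024,0,0,0,1],[0,0,0.0027,0,0,0,1],[0,0,0.003,0,0,0,1]]'
```

```text
clock: 19.63
tool_pos: [495.9, -4.9, 94.8]
tool_rot: [0.978, -0.211, 0.001, 0.0]
ft_force: [-0.6, 0.8, 4.9]
grip_width: 0.31
```

```bash
python3 -m handwheel '[[0,0,0.0003,0,0,0,1],[0,0,0.0006,0,0,0,1],[0,0,0.0009,0,0,0,1],[0,0,0.0012,0,0,0,1],[0,0,0.0015,0,0,0,1],[0,0,0.0018,0,0,0,1],[0,0,0.0021,0,0,0,1],[0,0,0.0024,0,0,0,1],[0,0,0.0027,0,0,0,1],[0,0,0.003,0,0,0,1]]'
```

```text
clock: 20.47
tool_pos: [496.0, -4.9, 92.1]
tool_rot: [0.978, -0.211, 0.001, 0.0]
ft_force: [-0.3, 0.8, 8.2]
grip_width: 0.315
```

```bash
python3 -m handwheel '[[0,0,0.0003,0,0,0,1],[0,0,0.0006,0,0,0,1],[0,0,0.0009,0,0,0,1],[0,0,0.0012,0,0,0,1],[0,0,0.0015,0,0,0,1],[0,0,0.0018,0,0,0,1],[0,0,0.0021,0,0,0,1],[0,0,0.0024,0,0,0,1],[0,0,0.0027,0,0,0,1],[0,0,0.003,0,0,0,1]]'
```

```text
clock: 21.3
tool_pos: [496.2, -5.0, 89.2]
tool_rot: [0.978, -0.211, 0.001, 0.0]
ft_force: [-1.3, 0.4, 5.9]
grip_width: 0.31
```

```bash
python3 -m handwheel '[[0,0,0.0003,0,0,0,1],[0,0,0.0006,0,0,0,1],[0,0,0.0009,0,0,0,1],[0,0,0.0012,0,0,0,1],[0,0,0.0015,0,0,0,1],[0,0,0.0018,0,0,0,1],[0,0,0.002,0,0,0,1],[0,0,0.0022,0,0,0,1],[0,0,0.0024,0,0,0,1],[0,0,0.0025,0,0,0,1]]'
```

```text
clock: 22.13
tool_pos: [495.5, -4.9, 85.8]
tool_rot: [0.978, -0.211, 0.0, 0.0]
ft_force: [1.5, 0.6, 4.1]
grip_width: 0.311
```

```bash
python3 -m handwheel '[[0,0,0.0001,0,0,0,1],[0,0,0.0002,0,0,0,1],[0,0,0.0003,0,0,0,1],[0,0,0.0004,0,0,0,1],[0,0,0.0005,0,0,0,1],[0,0,0.0006,0,0,0,1],[0,0,0.0007,0,0,0,1],[0,0,0.0008,0,0,0,1],[0,0,0.0009,0,0,0,1],[0,0,0.001,0,0,0,1]]'
```

```text
clock: 22.97
tool_pos: [493.9, -4.6, 83.8]
tool_rot: [0.978, -0.211, -0.001, 0.0]
ft_force: [0.1, -0.7, -1.7]
grip_width: 0.313
```

The force dropped to the pusher's own weight at TCP z 83.8, about the expected depth, which suggests a snap. I feel gently for the bottom.

```bash
python3 -m handwheel '[[0,0,0.0001,0,0,0,1],[0,0,0.0002,0,0,0,1],[0,0,0.0003,0,0,0,1],[0,0,0.0004,0,0,0,1],[0,0,0.0005,0,0,0,1],[0,0,0.0006,0,0,0,1],[0,0,0.0007,0,0,0,1],[0,0,0.0008,0,0,0,1],[0,0,0.0009,0,0,0,1],[0,0,0.001,0,0,0,1]]'
```

```text
clock: 23.8
tool_pos: [495.4, -4.8, 83.8]
tool_rot: [0.978, -0.211, 0.0, 0.0]
ft_force: [-0.3, 0.5, -1.4]
grip_width: 0.31
```

```bash
python3 -m handwheel '[[0,0,0.0001,0,0,0,1],[0,0,0.0002,0,0,0,1],[0,0,0.0003,0,0,0,1],[0,0,0.0004,0,0,0,1],[0,0,0.0005,0,0,0,1],[0,0,0.0006,0,0,0,1],[0,0,0.0007,0,0,0,1],[0,0,0.0008,0,0,0,1],[0,0,0.0009,0,0,0,1],[0,0,0.001,0,0,0,1]]'
```

```text
clock: 24.63
tool_pos: [495.5, -4.8, 83.6]
tool_rot: [0.978, -0.211, 0.0, 0.0]
ft_force: [-3.4, 0.3, 8.9]
grip_width: 0.309
```

```bash
python3 -m handwheel '[[0,0,0.00005,0,0,0,1],[0,0,0.0001,0,0,0,1],[0,0,0.00015,0,0,0,1],[0,0,0.0002,0,0,0,1],[0,0,0.00025,0,0,0,1],[0,0,0.0003,0,0,0,1],[0,0,0.00035,0,0,0,1],[0,0,0.0004,0,0,0,1],[0,0,0.0004,0,0,0,1],[0,0,0.0004,0,0,0,1]]'
```

```text
clock: 25.47
tool_pos: [495.5, -4.8, 83.6]
tool_rot: [0.978, -0.211, 0.0, 0.0]
ft_force: [-3.7, 1.3, 10.5]
grip_width: 0.31
```

```bash
python3 -m handwheel '[[0,0,-0.001,0,0,0,1],[0,0,-0.003,0,0,0,1],[0,0,-0.008,0,0,0,1],[0,0,-0.015,0,0,0,1],[0,0,-0.025,0,0,0,1],[0,0,-0.035,0,0,0,1],[0,0,-0.045,0,0,0,1],[0,0,-0.05,0,0,0,1],[0,0,-0.05,0,0,0,1],[0,0,-0.05,0,0,0,1]]'; python3 -c "
from h import *
go(432,-289,130)
for c in('side','top'):
    im,d=read_camera(c)
    h=cv2.cvtColor(im,cv2.COLOR_RGB2HSV)
    m=(h[...,0]>17)&(h[...,0]<32)&(h[...,1]>180)&(h[...,2]>60)
    P=region_pts(c,m,d);P=P[np.hypot(P[:,0]-496,P[:,1]+5)<30];
    if len(P): print(c,len(P),np.median(P,axis=0).round(1),np.linalg.lstsq(np.c_[P[:,:2]-P[:,:2].mean(0),np.ones(len(P))],P[:,2],rcond=None)[0].round(3))
    if c=='side': cv2.imwrite('pics/c8.png',cv2.resize(im[130:270,230:390,::-1],None,fx=4,fy=4,interpolation=cv2.INTER_CUBIC))
"
```

```text
clock: 26.3
tool_pos: [495.7, -4.9, 132.9]
tool_rot: [0.978, -0.211, 0.001, 0.0]
ft_force: [-0.4, 0.1, -1.5]
grip_width: 0.315
t 26.3 tcp [495.7  -4.9 132.9] xaxis -24.3 shift [0.0591 0.2851 0.0029] turn [-0.0001 -0.0004  0.    ] F [-0.38  0.13 -1.47] grip 0.315 j6 1.82
side 211 [494.2  -5.   32.9] [-0.054  0.167 33.528]
```

View pics/c8.png

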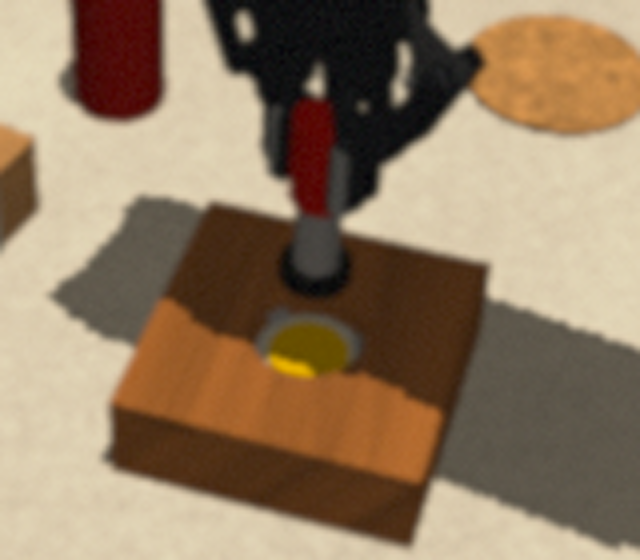

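The puck is sunk in the well: lens at crop (308,348), top at z about 32.9 against 32 expected. Next, the pusher goes back to the coaster, and I check the puck more precisely once the arm is clear.

```bash
python3 -m handwheel '[[0.003,0.015,0,0,0,0,1],[0.008,0.04,0,0,0,0,1],[0.015,0.07,0,0,0,0,1],[0.022,0.105,0,0,0,0,1],[0.029,0.14,0,0,0,0,1],[0.036,0.175,0,0,0,0,1],[0.044,0.21,0,0,0,0,1],[0.051,0.245,0,0,0,0,1],[0.056,0.27,0,0,0,0,1],[0.059,0.285,0,0,0,0,1]]'; python3 -m handwheel '[[0,0,0.015,0,0,0,1],[0,0,0.03,0,0,0,1],[0,0,0.045,0,0,0,1],[0,0,0.06,0,0,0,1],[0,0,0.068,0,0,0,1],[0,0,0.072,0,0,0,1],[0,0,0.072,0,0,0,1],[0,0,0.072,0,0,0,1],[0,0,0.072,0,0,0,1],[0,0,0.072,0,0,0,1]]'; python3 -c "
from h import *
go(432,-289,55.5)
for c in('top','side'):
    im,d=read_camera(c)
    P=region_pts(c,np.ones(d.shape,bool),d);P=P[(np.hypot(P[:,0]-495.5,P[:,1]+5)<22)&(P[:,2]<39)]
    X=P.mean(0);k=np.linalg.lstsq(np.c_[P[:,:2]-X[:2],np.ones(len(P))],P[:,2],rcond=None)[0]
    print(c,len(P),np.percentile(P[:,2],[5,50,95]).round(1),k.round(3))
"
```

```text
clock: 27.23
tool_pos: [430.6, -291.7, 131.7]
tool_rot: [0.977, -0.212, -0.0, 0.0]
ft_force: [0.5, 0.6, -1.9]
grip_width: 0.31
clock: 28.07
tool_pos: [432.2, -289.2, 61.3]
tool_rot: [0.978, -0.211, 0.001, 0.0]
ft_force: [-0.3, -0.7, -1.7]
grip_width: 0.313
t 28.07 tcp [ 432.2 -289.2   61.3] xaxis -24.3 shift [-0.0003 -0.0001  0.0058] turn [ 0.0002 -0.0005 -0.    ] F [-0.28 -0.74 -1.68] grip 0.313 j6 1.25
top 415 [30.2 32.3 34.6] [-1.7000e-02 -1.0000e-03  3.2313e+01]
side 271 [31.2 32.9 34.6] [-6.0000e-03  1.5000e-02  3.2926e+01]
```

The puck top is level at 32.3–32.9. With the floor at 7.9, that means it is seated. I set the pusher down and release it.

```bash
python3 -m handwheel '[[0,0,0.001,0,0,0,1],[0,0,0.002,0,0,0,1],[0,0,0.003,0,0,0,1],[0,0,0.004,0,0,0,1],[0,0,0.0045,0,0,0,1],[0,0,0.005,0,0,0,1],[0,0,0.0055,0,0,0,1],[0,0,0.0055,0,0,0,1],[0,0,0.0055,0,0,0,1],[0,0,0.0055,0,0,0,1]]'
```

```text
clock: 29.0
tool_pos: [431.6, -288.8, 55.4]
tool_rot: [0.978, -0.211, 0.0, 0.0]
ft_force: [-2.0, 0.5, 4.8]
grip_width: 0.315
```

Contact with the coaster is firm enough. I open and withdraw.

```bash
python3 -m handwheel '[[0,0,-0.0003,0,0,0,0.6],[0,0,-0.0003,0,0,0,0.5],[0,0,-0.0003,0,0,0,0.4],[0,0,-0.0003,0,0,0,0.3],[0,0,-0.0003,0,0,0,0.2],[0,0,-0.0003,0,0,0,0.1],[0,0,-0.0003,0,0,0,0],[0,0,-0.0003,0,0,0,0],[0,0,-0.0003,0,0,0,0],[0,0,-0.0003,0,0,0,0]]'; python3 -m handwheel '[[0,0,-0.01,0,0,0,0],[0,0,-0.03,0,0,0,0],[0,0,-0.06,0,0,0,0],[0,0,-0.09,0,0,0,0],[0,0,-0.12,0,0,0,0],[0,0,-0.15,0,0,0,0],[0,0,-0.15,0,0,0,0],[0,0,-0.15,0,0,0,0],[0,0,-0.15,0,0,0,0],[0,0,-0.15,0,0,0,0]]'; python3 -c "
from h import *
go(432,-289,55.5)
ims=[]
for c in('top','side'):
    im,d=read_camera(c)
    A=region_pts(c,np.ones(d.shape,bool),d)
    P=A[(np.hypot(A[:,0]-495.5,A[:,1]+5)<22)&(A[:,2]<39)]
    X=P.mean(0);k=np.linalg.lstsq(np.c_[P[:,:2]-X[:2],np.ones(len(P))],P[:,2],rcond=None)[0]
    print(c,'puck',len(P),np.percentile(P[:,2],[5,50,95]).round(1),k.round(3))
    for nm,x,y,r,lo,hi in(('pusher top',432,-289,40,85,110),('pusher mid',432,-289,40,50,75),('jar',664,205,50,104,118),('candle',660,-187,50,94,106),('carton',696,-45,70,44,56)):
        Q=A[(np.hypot(A[:,0]-x,A[:,1]-y)<r)&(A[:,2]>lo)&(A[:,2]<hi)]
        if len(Q): print(c,nm,len(Q),((Q.min(0)+Q.max(0))/2).round(1))
    cx,cy=((295,257),(307,213))[c=='side']
    ims.append(cv2.resize(im[cy-25:cy+25,cx-33:cx+33,::-1],None,fx=5,fy=5,interpolation=cv2.INTER_CUBIC))
    if c=='side': ims.append(cv2.resize(im[80:180,310:442,::-1],(330,250)))
cv2.imwrite('pics/c9.png',np.vstack(ims)[:600] if 0 else np.hstack(ims[:2]))
cv2.imwrite('pics/c9.png',np.vstack([np.hstack(ims[:2]),np.hstack([ims[2],ims[2]*0])]))
"
```

```text
clock: 29.83
tool_pos: [431.6, -288.8, 55.2]
tool_rot: [0.978, -0.211, 0.0, 0.0]
ft_force: [0.2, 0.5, -0.2]
grip_width: 0.997
clock: 30.67
tool_pos: [430.9, -288.2, 204.2]
tool_rot: [0.978, -0.211, -0.001, -0.0]
ft_force: [0.1, 0.7, -0.4]
grip_width: 1.002
t 30.67 tcp [ 430.9 -288.2  204.2] xaxis -24.3 shift [0.0016 0.0004 0.1487] turn [-0.0002  0.0006 -0.    ] F [ 0.06  0.7  -0.39] grip 1.002 j6 1.25
top puck 415 [29.9 32.3 34.5] [-5.0000e-03  3.0000e-03  3.2276e+01]
top pusher top 221 [ 430.6 -288.8   91.1]
top pusher mid 79 [ 430.3 -283.    62.9]
top jar 800 [665.2 205.3 108.7]
top candle 594 [ 660.2 -187.1   98.7]
top carton 1104 [696.6 -45.1  48.8]
side puck 266 [31.2 32.9 34.4] [-9.0000e-03  1.0000e-03  3.2866e+01]
side pusher top 113 [ 429.6 -288.7   90.5]
side pusher mid 107 [ 429.7 -284.    62.6]
side jar 993 [664.3 205.8 108.2]
side candle 289 [ 660.  -188.4   99.2]
side carton 851 [697.6 -45.3  49. ]
```

View pics/c9.png

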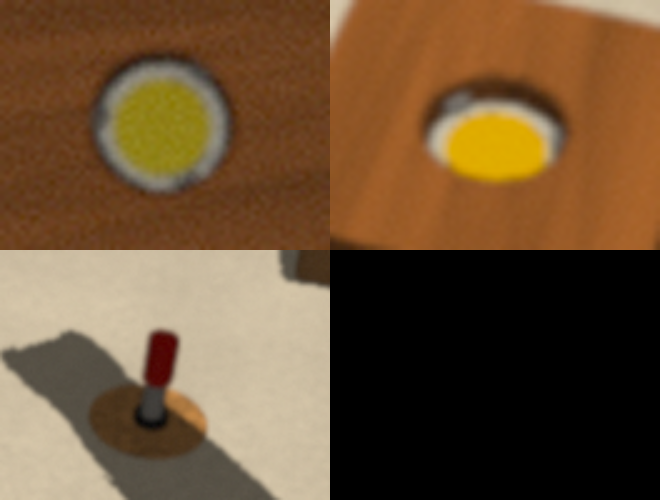

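The puck is level and sunk. Two clip tongues show over the rim in the top crop, at left (102,115) and lower right (188,180), and the pusher stands on the coaster. I check the third clip in an averaged, contrast-stretched crop.

```bash
python3 - <<'E'
from h import *
a=np.mean([read_camera('top')[0].astype(float) for _ in range(10)],0)[240:274,278:314]
b=np.mean([read_camera('side')[0].astype(float) for _ in range(10)],0)[195:232,285:330]
f=lambda x:cv2.resize(np.clip(x*1.3,0,255).astype(np.uint8)[:,:,::-1],(390,390),interpolation=cv2.INTER_CUBIC)
cv2.imwrite('pics/c10.png',np.hstack([f(a),f(b)]))
E
```

```text
(no output)
```

View pics/c10.png

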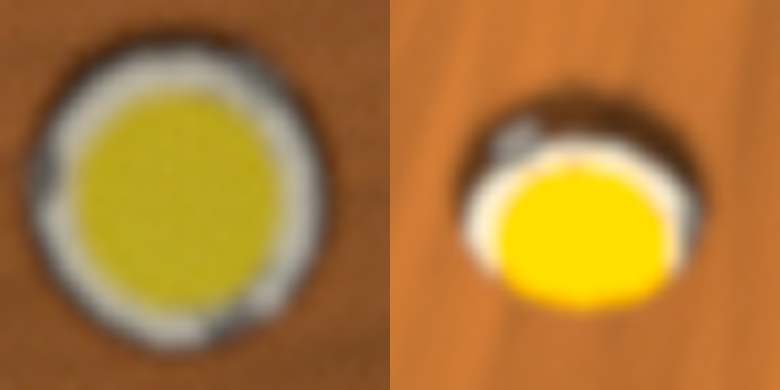

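The tongues of all three clips overlap the puck's rim, at (45,170), (260,70) and (225,325) in the left half. I hand in.

```bash
python3 -c "
from h import *
print(close_job())"
```

```text
the job is handed in; nothing more can be done
None
```

The job is handed in at about 32 s on the clock; `close_job()` gives no verdict, so what follows rests on my own last checks.

- **Setting in:** I took the smaller puck (49 mm) from the grey mat, set it in the mouth of the well and let go. It rested level, its underside about 22 mm above the base underside.
- **Pressing:** With the pusher I pressed it down to a hard stop, at about 12 N by the wrist readings, which come only at the end of each call.
- **Puck:** It is level in the well, with its top at z 32.3 mm (top camera) and 32.9 mm (side camera). With the seat floor measured at about 8 mm, that is fully seated.
- **Clips:** All three tongues show over the rim. The upper-right one shows faintest, which fits the camera's slant. Clip travel could not be measured directly.
- **Pusher:** It stands upright, about 2 mm from the coaster's centre.
- **Bystanders:** Jar, candle and carton are within about 2 mm of where they started.
- **Did not fit:** The press force eased from about 10 N to 6 N between readings before the snap, instead of rising all the way. The hard stop at the expected depth still fits full seating.

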